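# Seat the tube head on a bench mixer and start it

### The job

The round tube head lies on the bench mixer turned off its hidden drive pins, so it stands proud of the grey collar. Without lifting it out, press down on it and turn it until it finds the pins and drops fully home, its white top level with the collar's rim. Then half-press the green start key to its first click and pause there for about a second, press it all the way down, and let it go, leaving the other things on the bench where they are.

Things in the scene. Friction and masses are not known exactly. Their poses are not given: they have to be found in the camera images.
- mixer: Bench tube mixer, fixed: white housing 235 mm long (x = -155 to +80 mm), 160 mm wide (y), 60 mm high. Origin on the bench below the axis of the round well, z up. On its top, round the well, stands a grey collar, 123 mm inside, 135 mm outside, 60 to 100 mm above the bench. The panel at the -x end has the green key (x -117, y +40) and a fixed white dial (x -117, y -45, 32 mm across, 14 high).
- well (a point): Centre of the well's floor, on the well's axis, 60 mm above the bench; axes as the mixer's. On the floor, hidden under the head, stands the drive: domed steel pins 12 mm thick and 12 mm high, at an angle that is not known, which do not turn. A friction plunger in its centre holds the head up: even at the right angle the head sinks only under a push of some 3 to 5 N, and then stays down.
- head: Round tube head, loose in the well: white disc 120 mm across, 40 mm thick, 0.25 to 0.4 kg; origin at the centre of its underside, z up. Pockets beneath fit the pins at two angles half a turn apart, with 4 degrees of play; otherwise it rides on the pins, underside 12 mm above the floor. It must be turned 20 to 160 degrees, either way, to fit. It turns in the well with 1.5 mm play all round.
- fin_top (a point): Middle of the top edge of the blue fin on the head, 70 mm above the head's underside; axes as the head's. The fin is 70 mm long (x), 14 mm thick (y), 30 mm high, across the middle of the flat white top. Tube caps 14 mm across, 5 mm high stand 49 mm out at 0 and +-35 degrees from both fin ends; the top beside the fin's flat sides is bare.
- key_top (a point): Centre of the top face of the green start key, a round cap 36 mm across, its top 22 mm above the deck (82 mm above the bench) when released. It is pressed straight down.
- key (a joint): First stage of the key, in m: 0 released, 0.005 at the first click. A soft spring: starts to move at 1.8 N and reaches the click at 3.3 N.
- key_full (a joint): Second stage of the key, in m: 0 until the push passes 10 N, 0.004 fully down (14 N). It moves only after the first stage is down, and adds to it: 9 mm of travel in all. Both stages spring back when released.
- bottle: Reagent bottle with a blue cap, 66 mm across, 135 mm high, loose; origin under its centre. Stands beside the mixer; leave it alone.
- jar: Amber jar with a red cap, 66 mm across, 95 mm high, loose; origin under its centre. Leave it alone.
- beaker: Clear plastic beaker, 70 mm across, 90 mm high, loose; origin under its centre. Leave it alone.
- rack: Blue tube rack with yellow-capped tubes, 110 by 80 by 52 mm high, loose; origin under its centre. Leave it alone.
- tipbox: Orange pipette tip box with a clear top, 112 by 82 by 60 mm high, loose; origin under its centre. Leave it alone.
- penpot: Green pen pot, 80 mm across, 100 mm high (145 mm with pens), loose; origin under its centre. Leave it alone.

How it is judged:
On the way, in this order (a step that is already met when the one before it is completed fails the run):
1. the head has dropped fully home (z of head in the frame of well below 0.003 m and angle between head's own z axis and vertical below 0.06 rad), for 0.2 s.
2. the key is held at its first click (value of joint key above 0.0035 m and value of joint key_full below 0.0015 m), for 0.4 s.
3. the key is pressed fully (value of joint key_full above 0.003 m), for 0.05 s.
At the end, for the whole second after the job is handed in: The head lies fully home in the well (underside within 3 mm of the floor, within 4 mm of the axis, level within 0.06 rad) and at rest, and both stages of the key are released (within 1.5 mm) (all of step 1 and horizontal distance between head and well below 0.004 m and linear speed of head below 0.02 m/s and value of joint each of key, key_full below 0.0015 m); the robot touches nothing.
It fails at once if the key is pressed fully while the head is not home (value of joint key_full above 0.003 m and z of head in the frame of well above 0.005 m).
It fails at once if the head is lifted out of the well (z of head in the frame of well above 0.035 m).
It fails at once if a bystander is moved by more than 30 mm (distance of any of bottle, jar, beaker, rack, tipbox, penpot from where it was at the start of the episode above 0.03 m).
It also fails if it takes over 72 s, if anything falls off the work surface, if the arm or the gripper's body presses on something with over 40 N, if the wrist force passes 120 N, or if a joint passes its speed limit or range.

### The arm

A 7-joint arm with a two-finger parallel gripper is mounted at the origin on the work surface. World frame = base frame: x ahead of the robot, y to its left, z up, the work surface at z = 0. Lengths are in m, angles in rad, forces in N, time in s.
With the tool pointing down it reaches from about 0.425 to 0.975 m from the base axis. Payload 16.7 kg.
Tool frame: the origin (TCP) lies at the centre of the arm's flange, where the gripper is bolted on; the fingertips stand 173 mm ahead of it and the grasp point (between the pads) lies 155 mm ahead of it; z points along the fingers, y is the direction in which the jaws open and shut (so a half turn about z gives the same grasp; the last joint's range is limited). The gripper opens to 85 mm and grips with 20 to 120 N. Pads are 22 mm wide; open, the fingers measure 114 mm over their backs; the gripper's body (76 mm by 85 mm) begins 54 mm behind the grasp point. The pads swing forward as they close: fully open they stand 13 mm farther back than shut.
Start: joints at [1.008, 0.426, 0.074, 1.606, -0.034, 1.111, -0.067], TCP at [0.271, -0.618, 0.405] pointing down, gripper open.
Joint ranges: [-2.85, 2.85], [-0.5, 2.14], [-1.23, 1.37], [0.21, 2.46], [-1.02, 4.16], [0.16, 2.05], [-2.73, 2.73]. Speed limits (rad/s): [1.89, 1.89, 2.39, 2.39, 3.01, 3.01, 3.01].

### API

Orientations are given as a unit quaternion [x, y, z, w].
In Python, from rig import robot gives the robot as it stands.
- The arm moves only by the shell command python3 -m inch 'ROWS' [FORCE]. ROWS is JSON, a list of rows, each an object with "hand": the opening, from 0 (shut) to 1 (fully open); "offset": the shift along the tool's x, y, z in units of 25 mm (1.0 is 25 mm), a list of three; "rotation": the turn, a rotation vector about the tool's x, y, z in units of 6 degrees (1.0 is 6 degrees), a list of three. In form: [{"hand": hand, "offset": [dx, dy, dz], "rotation": [ax, ay, az]}, ...]. A call has 1 to 5 rows; each row shifts and turns the commanded pose from where the row before left it, along the tool's axes as they then stand; what a row does not reach is not made up. A row lasts 1/12 s, in which the tool goes at most 41.7 mm and 7.16 degrees, less where a joint would pass 70% of its speed; a pose out of reach is approached as far as the arm can. A call is refused whole if a number of a shift passes 1 or a number of a turn 1, either way. A call with a gripper value outside its range is refused whole. The fingers move at their own pace and stop on an object; FORCE is the grip in N (left out, the last holds). Time passes only in rows, so rows that do not move let the fingers close. It gives the time, the measured TCP pose, the force and the opening at its end, in the units of the state.
- robot.sense(): the state, without advancing time (a new reading comes with each control period).
- robot.read_camera(name): name is "scene" or "top" or "wrist"; returns the picture (480x640x3 uint8, red, green, blue); there is no depth.
- robot.camera_info(name): a dict with "camera_matrix" (3x3 intrinsics, pixels), "rvec" (rotation vector, rad) and "tvec" (3), from world to camera coordinates, as OpenCV has them; the wrist camera has in their place "tool_from_camera" (4x4, takes a point from camera to tool coordinates, whose origin is the TCP and whose axes are the flange's). Camera axes: x right, y down, z forward; pixel columns grow to the right and rows downward; lengths in m; the calibration is good to about 2 mm. A picture is of the moment at which its call begins: read the wrist's pose just before it. camera_info takes no time and is no camera call.
- robot.finish_job(): hands the job in, once; it reports no verdict.
The state is a dict: "time_s": time; "joint_pos": joint angles; "qvel": joint speeds; "effort": joint torques, N m; "position": TCP position; "tcp_rot": TCP orientation; "wrist_force": force on the tool from outside, world axes, zero at the start; "torque": the same for the moment, N m; "gripper_width": opening from 0.0 (shut) to 1.0 (fully open).
Only numpy, scipy, OpenCV 4.12 (cv2) and the standard library are available. Lean on these libraries where they do the work, as an engineer would, in place of code of your own. Each camera call takes 0.05 s, during which the arm holds its last target.

## Working session

There is one attempt and no reset: what is moved stays moved. The work goes in short steps, Python scripts to look and compute and a shell command to move; the robot and the scene stay as the last step left them, time stands still between calls to the robot, and variables do not carry over. Pictures are saved under pics/ and viewed, and the job is handed in when it is done.

```bash
mkdir -p pics; ls
python3 - <<'E'
from rig import robot
import cv2
s=robot.sense(); print({k:(v if not hasattr(v,'__len__') else [round(float(x),4) for x in v]) for k,v in s.items()})
for n in ("scene","top"):
    cv2.imwrite(f"pics/{n}0.png",robot.read_camera(n)[:,:,::-1])
    print(n,robot.camera_info(n))
print(robot.camera_info("wrist"))
E
```

```text
pics
{'time_s': 0.0, 'joint_pos': [1.0075, 0.4267, 0.0738, 1.6066, -0.0341, 1.1108, -0.0671], 'qvel': [0.0008, 0.0003, 0.0004, 0.0009, -0.0006, -0.0002, 0.0008], 'effort': [-0.0019, -94.9869, 3.7598, -46.3514, 0.019, 0.0104, -0.0], 'position': [0.2713, -0.6179, 0.404], 'tcp_rot': [0.9787, 0.2054, -0.0002, -0.0007], 'wrist_force': [0.7252, -0.0596, 0.1899], 'torque': [0.0311, 0.0664, 0.0252], 'gripper_width': 0.9990676395322693}
scene {'camera_matrix': array([[619.72014848,   0.        , 315.444664  ],
       [  0.        , 619.72014848, 244.41429992],
       [  0.        ,   0.        ,   1.        ]]), 'rvec': array([ 2.3066596 ,  1.12701387, -0.35451454]), 'tvec': array([-0.30155813, -0.37976563,  1.91679928])}
top {'camera_matrix': array([[557.80038239,   0.        , 316.10904826],
       [  0.        , 557.80038239, 241.71150666],
       [  0.        ,   0.        ,   1.        ]]), 'rvec': array([ 2.15055211, -2.11273506,  0.21836431]), 'tvec': array([-0.10798662,  0.62589962,  1.40770259])}
{'camera_matrix': array([[347.34791722,   0.        , 315.26438325],
       [  0.        , 347.34791722, 238.46291291],
       [  0.        ,   0.        ,   1.        ]]), 'tool_from_camera': array([[ 6.24875757e-04, -9.49982059e-01, -3.12303853e-01,
         8.08216873e-02],
       [ 9.99999759e-01,  4.98622981e-04,  4.84120573e-04,
         4.62734303e-04],
       [-3.04183981e-04, -3.12304081e-01,  9.49982141e-01,
         3.17493377e-02],
       [ 0.00000000e+00,  0.00000000e+00,  0.00000000e+00,
         1.00000000e+00]])}
```

View pics/scene0.png

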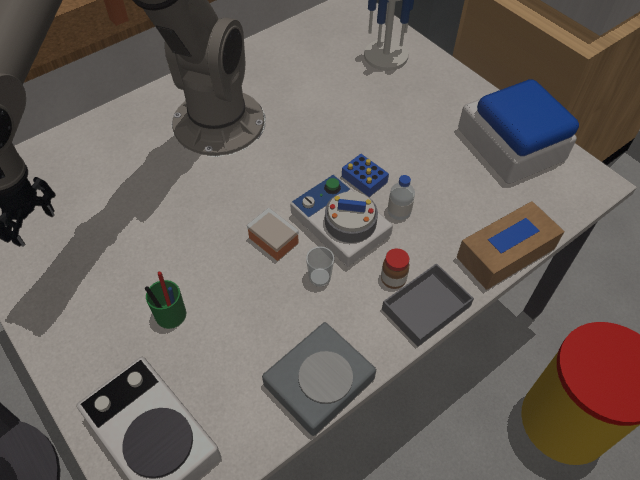

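View pics/top0.png

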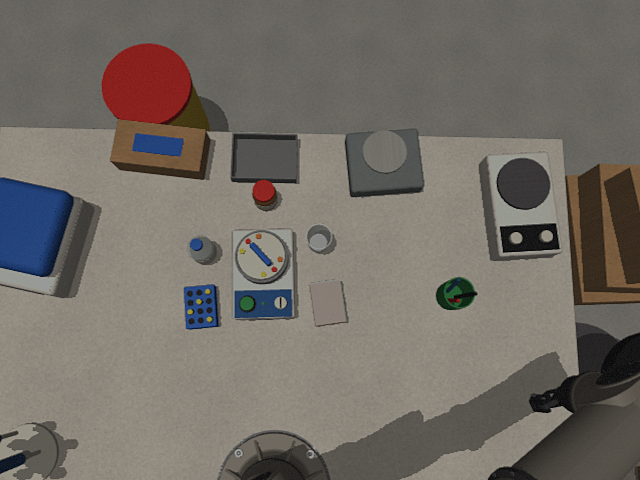

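The top view shows the mixer near (263,273), its head at about (263,256), the key near (247,303) and the dial near (280,302). Next I'll enlarge it for measuring.

Run:
```python
import cv2
a=cv2.imread("pics/top0.png")[215:335,175:355]
cv2.imwrite("pics/topc.png",cv2.resize(a,(800,533),interpolation=cv2.INTER_CUBIC))
a=cv2.imread("pics/scene0.png")[145:275,280:420]
cv2.imwrite("pics/scc.png",cv2.resize(a,(640,594),interpolation=cv2.INTER_CUBIC))
```

```text
(no output)
```

View pics/topc.png

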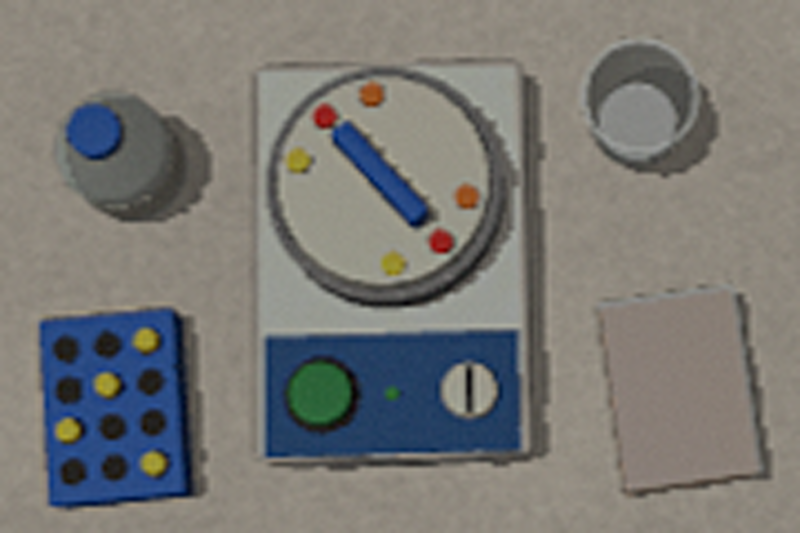

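View pics/scc.png

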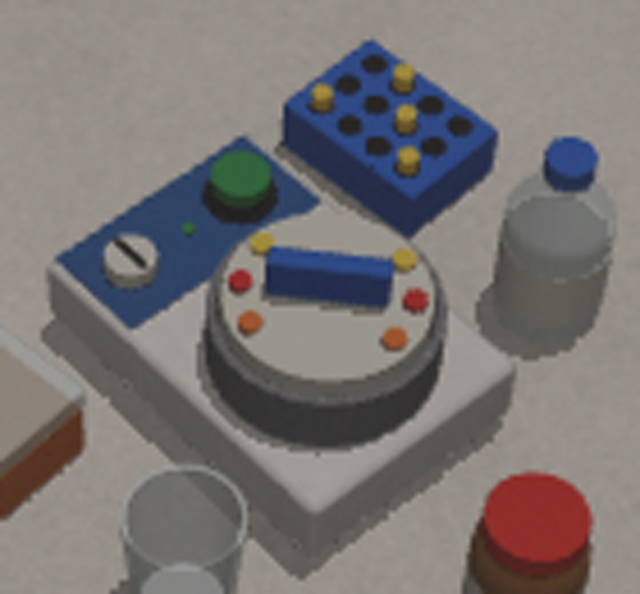

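The enlarged top crop shows the fin from (342,130) to (418,218), the key at (321,391) and the dial at (469,389). I'll back-project these at their known heights.

```bash
cat > h.py <<'E'
from rig import robot
import cv2,numpy as np
from scipy.spatial.transform import Rotation as R
def ray(name,u,v,z):
    i=robot.camera_info(name);K=i["camera_matrix"]
    Rm=cv2.Rodrigues(i["rvec"])[0];t=i["tvec"]
    d=Rm.T@np.linalg.inv(K)@[u,v,1];c=-Rm.T@t
    return c+d*(z-c[2])/d[2]
def st():
    s=robot.sense();q=R.from_quat(s["tcp_rot"]);m=q.as_matrix()
    print("t",round(s["time_s"],2),"pos",np.round(s["position"],4),"toolx",np.round(m[:,0],3),"tooly",np.round(m[:,1],3),"toolz",np.round(m[:,2],3),"F",np.round(s["wrist_force"],1),"T",np.round(s["torque"],2),"w",round(s["gripper_width"],3),"j",np.round(s["joint_pos"],2))
    return s,m
def toolmove(dx,m): # world shift -> units
    return m.T@np.asarray(dx)/0.025
E
python3 - <<'E'
from h import *
T=lambda x,y,z: ray("top",175+x/4.4444,215+y/4.4444,z)
S=lambda x,y,z: ray("scene",280+x/4.571,145+y/4.571,z)
for n,p in dict(f1=(342,130,.142),f2=(418,218,.142),red1=(325,116,.117),red2=(441,241,.117),or1=(372,93,.117),or2=(467,196,.117),ye1=(298,159,.117),ye2=(393,262,.117),key=(321,391,.082),dial=(469,389,.074)).items(): print(n,np.round(T(*p),4))
for n,p in dict(f1=(392,268,.142),f2=(269,256,.142),red1=(415,300,.117),red2=(240,281,.117),or1=(395,339,.117),or2=(249,322,.117),ye1=(404,259,.117),ye2=(262,242,.117),key=(241,172,.082),dial=(131,253,.074)).items(): print("s",n,np.round(S(*p),4))
E
```

```text
f1 [0.6027 0.063  0.142 ]
f2 [0.554  0.0192 0.142 ]
red1 [0.6151 0.0754 0.117 ]
red2 [0.5449 0.0076 0.117 ]
or1 [0.6289 0.0493 0.117 ]
or2 [ 0.5707 -0.0063  0.117 ]
ye1 [0.5901 0.0897 0.117 ]
ye2 [0.5325 0.0341 0.117 ]
key [0.4623 0.0753 0.082 ]
dial [ 0.4655 -0.0085  0.074 ]
s f1 [0.6089 0.0667 0.142 ]
s f2 [0.561  0.0189 0.142 ]
s red1 [0.6197 0.0764 0.117 ]
s red2 [0.5497 0.0084 0.117 ]
s or1 [0.6335 0.05   0.117 ]
s or2 [ 0.5752 -0.0058  0.117 ]
s ye1 [0.5938 0.0907 0.117 ]
s ye2 [0.5355 0.0357 0.117 ]
s key [0.465  0.0785 0.082 ]
s dial [ 0.4687 -0.0061  0.074 ]
```

Both cameras agree: head centre about (0.582, 0.0415), fin at about 44°, mixer yaw about 2.4°, key about (0.4635, 0.077). Now I'll move above the head, staying at the current height.

```bash
python3 -m inch '[{"hand":0.6,"offset":[1,-0.87,0],"rotation":[0,0,0]},{"hand":0.6,"offset":[1,-0.87,0],"rotation":[0,0,0]},{"hand":0.6,"offset":[1,-0.87,0],"rotation":[0,0,0]},{"hand":0.6,"offset":[1,-0.87,0],"rotation":[0,0,0]},{"hand":0.6,"offset":[1,-0.87,0],"rotation":[0,0,0]}]' 60
```

```text
time_s: 0.52
position: [0.3424, -0.4666, 0.4044]
tcp_rot: [0.979, 0.205, -0.0, -0.0]
wrist_force: [1.3, 0.4, 0.6]
gripper_width: 0.598
```

```bash
python3 -m inch '[{"hand":0.6,"offset":[1,-0.87,0],"rotation":[0,0,0]},{"hand":0.6,"offset":[1,-0.87,0],"rotation":[0,0,0]},{"hand":0.6,"offset":[1,-0.87,0],"rotation":[0,0,0]},{"hand":0.6,"offset":[1,-0.87,0],"rotation":[0,0,0]},{"hand":0.6,"offset":[1,-0.87,0],"rotation":[0,0,0]}]'; python3 -c "from h import *; st()"
```

```text
time_s: 0.93
position: [0.4131, -0.3168, 0.4046]
tcp_rot: [0.979, 0.205, -0.0, -0.0]
wrist_force: [1.0, -0.6, 0.2]
gripper_width: 0.602
t 0.93 pos [ 0.4131 -0.3168  0.4046] toolx [ 0.916  0.402 -0.   ] tooly [ 0.402 -0.916 -0.   ] toolz [-0.  0. -1.] F [ 1.  -0.6  0.2] T [-0.06 -0.04  0.02] w 0.602 j [ 0.61  0.18 -0.09  1.94  0.02  1.02 -0.64]
```

```bash
python3 -m inch '[{"hand":0.6,"offset":[1,-0.87,0],"rotation":[0,0,0]},{"hand":0.6,"offset":[1,-0.87,0],"rotation":[0,0,0]},{"hand":0.6,"offset":[1,-0.87,0],"rotation":[0,0,0]},{"hand":0.6,"offset":[1,-0.87,0],"rotation":[0,0,0]},{"hand":0.6,"offset":[1,-0.87,0],"rotation":[0,0,0]}]'
```

```text
time_s: 1.35
position: [0.4838, -0.167, 0.4047]
tcp_rot: [0.979, 0.205, -0.0, -0.0]
wrist_force: [0.2, -1.3, -0.6]
gripper_width: 0.598
```

```bash
python3 -m inch '[{"hand":0.6,"offset":[1,-0.87,0],"rotation":[0,0,0]},{"hand":0.6,"offset":[1,-0.87,0],"rotation":[0,0,0]},{"hand":0.6,"offset":[1,-0.87,0],"rotation":[0,0,0]},{"hand":0.6,"offset":[1,-0.87,0],"rotation":[0,0,0]},{"hand":0.6,"offset":[0.5,-0.43,0],"rotation":[0,0,0]}]'; python3 -c "from h import *; s,m=st();print(toolmove(np.array([.582,.0415,.404])-s['position'],m))"
```

```text
time_s: 1.77
position: [0.5482, -0.0298, 0.4046]
tcp_rot: [0.978, 0.207, 0.0, -0.001]
wrist_force: [0.2, 0.9, 0.3]
gripper_width: 0.599
t 1.77 pos [ 0.5482 -0.0298  0.4046] toolx [0.914 0.405 0.001] tooly [ 0.405 -0.914 -0.001] toolz [ 0.     0.001 -1.   ] F [0.2 0.9 0.3] T [ 0.    0.01 -0.01] w 0.599 j [ 0.19  0.24 -0.3   1.87  0.08  1.04 -1.29]
[ 2.3908526  -2.06141073  0.027793  ]
```

```bash
python3 -m inch '[{"hand":0.6,"offset":[0.7,-0.6,0],"rotation":[0,0,0]},{"hand":0.6,"offset":[0.7,-0.6,0],"rotation":[0,0,0]},{"hand":0.6,"offset":[0.5,-0.4,0],"rotation":[0,0,0]},{"hand":0.6,"offset":[0,0,0],"rotation":[0,0,-1]},{"hand":0.6,"offset":[0,0,0],"rotation":[0,0,-1]}]'
```

```text
time_s: 2.18
position: [0.5749, 0.0233, 0.4043]
tcp_rot: [0.951, 0.31, -0.0, -0.0]
wrist_force: [-0.8, -1.1, -0.3]
gripper_width: 0.6
```

```bash
python3 -m inch '[{"hand":0.6,"offset":[0,0,0],"rotation":[0,0,-1]},{"hand":0.6,"offset":[0,0,0],"rotation":[0,0,-0.4]},{"hand":0.6,"offset":[0,0,0],"rotation":[0,0,0]},{"hand":0.6,"offset":[0,0,0],"rotation":[0,0,0]}]'
python3 - <<'E'
from h import *
s,m=st();print(toolmove(np.array([.582,.0415,.404])-s['position'],m))
i=robot.camera_info("wrist")
a=robot.read_camera("wrist"); cv2.imwrite("pics/w1.png",a[:,:,::-1])
# back-project helper check: head fin ends predicted
Tc=np.eye(4);Tc[:3,:3]=m;Tc[:3,3]=s['position'];Tc=Tc@i['tool_from_camera']
C=np.linalg.inv(Tc)
c=np.array([.582,.0415]);e=np.array([.0252,.0243])
for p in [(*(c+e),.142),(*(c-e),.142),(*c,.142),(.4635,.077,.082)]:
    q=i['camera_matrix']@(C@[*p,1])[:3];print(np.round(q[:2]/q[2],1))
E
```

```text
time_s: 2.52
position: [0.5746, 0.0218, 0.4045]
tcp_rot: [0.927, 0.375, -0.0, -0.0]
wrist_force: [0.2, -0.3, 0.1]
gripper_width: 0.604
t 2.52 pos [0.5746 0.0218 0.4045] toolx [ 0.719  0.695 -0.   ] tooly [ 0.695 -0.719 -0.   ] toolz [-0.  0. -1.] F [ 0.2 -0.3  0.1] T [0.03 0.04 0.02] w 0.604 j [ 0.16  0.29 -0.38  1.81  0.12  1.06 -1.06]
[ 0.75993631 -0.36188057  0.02053262]
[300.5 166.9]
[301.7 265.8]
[301.1 218.6]
[185.4 266.2]
```

View pics/w1.png

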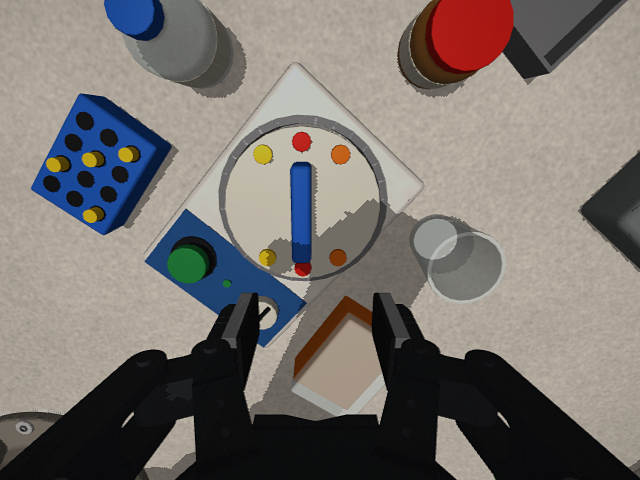

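The wrist view shows the fin vertical at column 301, rows 163–263, which matches the prediction to within about 2 mm. The jaws straddle it correctly. I'll shift the remainder and descend.

```bash
python3 -m inch '[{"hand":0.6,"offset":[0.76,-0.36,0],"rotation":[0,0,0]},{"hand":0.6,"offset":[0,0,1],"rotation":[0,0,0]},{"hand":0.6,"offset":[0,0,1],"rotation":[0,0,0]},{"hand":0.6,"offset":[0,0,1],"rotation":[0,0,0]},{"hand":0.6,"offset":[0,0,0.5],"rotation":[0,0,0]}]'
```

```text
time_s: 2.98
position: [0.5813, 0.0415, 0.3146]
tcp_rot: [0.927, 0.375, -0.001, -0.0]
wrist_force: [-1.0, -1.1, 0.2]
gripper_width: 0.597
```

```bash
python3 -m inch '[{"hand":0.6,"offset":[0,0,0.5],"rotation":[0,0,0]},{"hand":0.6,"offset":[0,0,0.4],"rotation":[0,0,0]},{"hand":0.6,"offset":[0,0,0],"rotation":[0,0,0]},{"hand":0.6,"offset":[0,0,0],"rotation":[0,0,0]}]'
python3 - <<'E'
from h import *
s,m=st();print(toolmove(np.array([.582,.0415,.289])-s['position'],m))
a=robot.read_camera("wrist"); cv2.imwrite("pics/w2.png",a[:,:,::-1])
E
```

```text
time_s: 3.32
position: [0.5823, 0.0416, 0.295]
tcp_rot: [0.927, 0.375, -0.0, -0.0]
wrist_force: [0.0, 0.6, 0.1]
gripper_width: 0.598
t 3.32 pos [0.5823 0.0416 0.295 ] toolx [0.718 0.696 0.   ] tooly [ 0.696 -0.718 -0.   ] toolz [-0.  0. -1.] F [0.  0.6 0.1] T [ 0.04  0.01 -0.04] w 0.598 j [ 0.11  0.42 -0.36  1.89  0.19  0.86 -1.15]
[-0.01070755 -0.00344994  0.23996282]
```

View pics/w2.png

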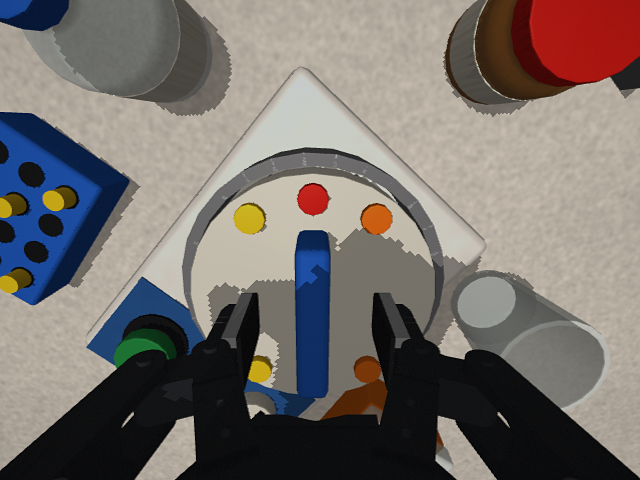

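The fin is centred between the pads, at columns 297–328 between the jaws. I'll go down 4 mm and close.

```bash
python3 -m inch '[{"hand":0.6,"offset":[0,0,0.16],"rotation":[0,0,0]},{"hand":0,"offset":[0,0,0],"rotation":[0,0,0]},{"hand":0,"offset":[0,0,0],"rotation":[0,0,0]},{"hand":0,"offset":[0,0,0],"rotation":[0,0,0]},{"hand":0,"offset":[0,0,0],"rotation":[0,0,0]}]' 60; python3 -m inch '[{"hand":0,"offset":[0,0,0],"rotation":[0,0,0]},{"hand":0,"offset":[0,0,0],"rotation":[0,0,0]}]'; python3 -c "from h import *; st()"
```

```text
time_s: 3.78
position: [0.5822, 0.0417, 0.2911]
tcp_rot: [0.927, 0.375, 0.0, 0.0]
wrist_force: [-1.0, -0.3, 3.2]
gripper_width: 0.15
time_s: 3.95
position: [0.5822, 0.0416, 0.2911]
tcp_rot: [0.927, 0.375, 0.0, 0.0]
wrist_force: [-1.8, 0.2, 5.0]
gripper_width: 0.151
t 3.95 pos [0.5822 0.0416 0.2911] toolx [0.718 0.696 0.   ] tooly [ 0.696 -0.718  0.   ] toolz [ 0.  0. -1.] F [-1.8  0.2  5. ] T [0.   0.27 0.02] w 0.151 j [ 0.11  0.43 -0.36  1.9   0.2   0.85 -1.16]
```

Gripped (width 0.151). Now a small push down to see how stiff the arm is.

```bash
python3 -m inch '[{"hand":0,"offset":[0,0,0.03],"rotation":[0,0,0]},{"hand":0,"offset":[0,0,0.03],"rotation":[0,0,0]},{"hand":0,"offset":[0,0,0],"rotation":[0,0,0]}]'; python3 -c "from h import *; st()"
```

```text
time_s: 4.2
position: [0.5823, 0.0418, 0.2907]
tcp_rot: [0.927, 0.375, 0.0, 0.0]
wrist_force: [-8.0, -0.7, 25.2]
gripper_width: 0.151
t 4.2 pos [0.5823 0.0418 0.2907] toolx [0.718 0.696 0.001] tooly [ 0.696 -0.718  0.001] toolz [ 0.001 -0.    -1.   ] F [-8.  -0.7 25.2] T [-0.28  1.88  0.05] w 0.151 j [ 0.11  0.43 -0.36  1.9   0.2   0.85 -1.16]
```

```bash
python3 -m inch '[{"hand":0,"offset":[0,0,-0.02],"rotation":[0,0,-0.35]},{"hand":0,"offset":[0,0,0],"rotation":[0,0,-0.35]},{"hand":0,"offset":[0,0,0],"rotation":[0,0,-0.35]},{"hand":0,"offset":[0,0,0],"rotation":[0,0,-0.35]},{"hand":0,"offset":[0,0,0],"rotation":[0,0,-0.35]}]'; python3 -c "from h import *; st()"
```

```text
time_s: 4.62
position: [0.5825, 0.0416, 0.2908]
tcp_rot: [0.888, 0.459, 0.001, 0.0]
wrist_force: [-2.9, 0.0, 14.5]
gripper_width: 0.149
t 4.62 pos [0.5825 0.0416 0.2908] toolx [0.578 0.816 0.001] tooly [ 0.816 -0.578  0.001] toolz [ 0.001  0.    -1.   ] F [-2.9  0.  14.5] T [-0.15  0.74 -0.48] w 0.149 j [ 0.14  0.44 -0.4   1.89  0.22  0.85 -0.99]
```

```bash
python3 -m inch '[{"hand":0,"offset":[0,0,0],"rotation":[0,0,-0.35]},{"hand":0,"offset":[0,0,0],"rotation":[0,0,-0.35]},{"hand":0,"offset":[0,0,0],"rotation":[0,0,-0.35]},{"hand":0,"offset":[0,0,0],"rotation":[0,0,-0.35]},{"hand":0,"offset":[0,0,0],"rotation":[0,0,-0.35]}]'; python3 -c "from h import *; st()"
```

```text
time_s: 5.03
position: [0.5825, 0.0416, 0.2908]
tcp_rot: [0.843, 0.539, 0.001, 0.0]
wrist_force: [-3.0, -1.2, 15.6]
gripper_width: 0.153
t 5.03 pos [0.5825 0.0416 0.2908] toolx [0.42  0.908 0.001] tooly [ 0.908 -0.42   0.001] toolz [ 0.002  0.    -1.   ] F [-3.  -1.2 15.6] T [-0.34  0.69 -0.51] w 0.153 j [ 0.17  0.44 -0.44  1.89  0.24  0.86 -0.83]
```

Steady at about 15 N with a 0.5 Nm drag, so the head is turning. About 20° so far; continuing.

```bash
python3 -m inch '[{"hand":0,"offset":[0,0,0],"rotation":[0,0,-0.35]},{"hand":0,"offset":[0,0,0],"rotation":[0,0,-0.35]},{"hand":0,"offset":[0,0,0],"rotation":[0,0,-0.35]},{"hand":0,"offset":[0,0,0],"rotation":[0,0,-0.35]},{"hand":0,"offset":[0,0,0],"rotation":[0,0,-0.35]}]'; python3 -c "from h import *; st()"
```

```text
time_s: 5.45
position: [0.5825, 0.0416, 0.2908]
tcp_rot: [0.79, 0.613, 0.001, 0.0]
wrist_force: [-2.0, -0.8, 14.2]
gripper_width: 0.151
t 5.45 pos [0.5825 0.0416 0.2908] toolx [0.248 0.969 0.001] tooly [ 0.969 -0.248  0.002] toolz [ 0.002  0.    -1.   ] F [-2.  -0.8 14.2] T [-0.12  0.54 -0.44] w 0.151 j [ 0.2   0.45 -0.48  1.89  0.27  0.86 -0.67]
```

```bash
python3 -m inch '[{"hand":0,"offset":[0,0,0],"rotation":[0,0,-0.35]},{"hand":0,"offset":[0,0,0],"rotation":[0,0,-0.35]},{"hand":0,"offset":[0,0,0],"rotation":[0,0,-0.35]},{"hand":0,"offset":[0,0,0],"rotation":[0,0,-0.35]},{"hand":0,"offset":[0,0,0],"rotation":[0,0,-0.35]}]'; python3 -c "from h import *; st()"
```

```text
time_s: 5.87
position: [0.5826, 0.0416, 0.2908]
tcp_rot: [0.73, 0.683, 0.001, 0.001]
wrist_force: [-2.5, 0.1, 15.3]
gripper_width: 0.148
t 5.87 pos [0.5826 0.0416 0.2908] toolx [0.067 0.998 0.   ] tooly [ 0.998 -0.067  0.002] toolz [ 0.002  0.    -1.   ] F [-2.5  0.1 15.3] T [-0.08  0.57 -0.39] w 0.148 j [ 0.23  0.46 -0.52  1.89  0.29  0.87 -0.5 ]
```

```bash
python3 -m inch '[{"hand":0,"offset":[0,0,0],"rotation":[0,0,-0.35]},{"hand":0,"offset":[0,0,0],"rotation":[0,0,-0.35]},{"hand":0,"offset":[0,0,0],"rotation":[0,0,-0.35]},{"hand":0,"offset":[0,0,0],"rotation":[0,0,-0.35]},{"hand":0,"offset":[0,0,0],"rotation":[0,0,-0.35]}]'; python3 -c "
from h import *
st()
cv2.imwrite('pics/w3.png',robot.read_camera('wrist')[:,:,::-1])"
```

```text
time_s: 6.28
position: [0.5826, 0.0417, 0.2908]
tcp_rot: [0.665, 0.747, 0.001, 0.001]
wrist_force: [-2.6, 0.4, 14.0]
gripper_width: 0.149
t 6.28 pos [0.5826 0.0417 0.2908] toolx [-0.116  0.993 -0.   ] tooly [0.993 0.116 0.002] toolz [ 0.002  0.    -1.   ] F [-2.6  0.4 14. ] T [-0.13  0.49 -0.42] w 0.149 j [ 0.26  0.46 -0.56  1.89  0.32  0.88 -0.34]
```

View pics/w3.png

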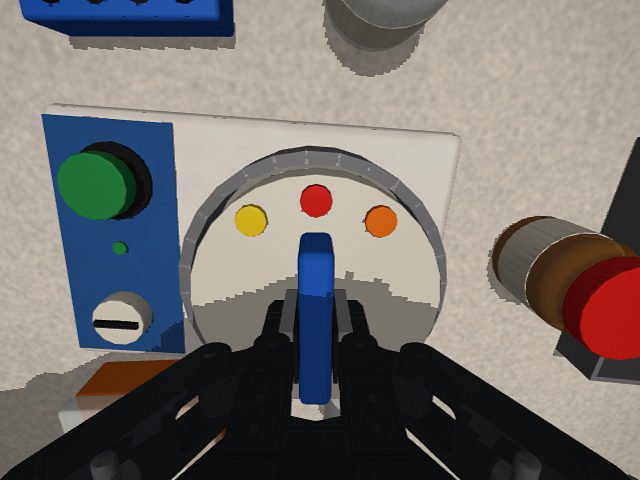

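The wrist view shows the fin still square in the jaws (column 316) with the caps turned along with it. The head is following, so I'll continue.

```bash
python3 -m inch '[{"hand":0,"offset":[0,0,0],"rotation":[0,0,-0.35]},{"hand":0,"offset":[0,0,0],"rotation":[0,0,-0.35]},{"hand":0,"offset":[0,0,0],"rotation":[0,0,-0.35]},{"hand":0,"offset":[0,0,0],"rotation":[0,0,-0.35]},{"hand":0,"offset":[0,0,0],"rotation":[0,0,-0.35]}]'; python3 -c "from h import *; st()"
```

```text
time_s: 6.75
position: [0.5826, 0.0417, 0.2908]
tcp_rot: [0.594, 0.805, 0.001, 0.001]
wrist_force: [-1.5, -0.7, 13.1]
gripper_width: 0.15
t 6.75 pos [0.5826 0.0417 0.2908] toolx [-0.295  0.955 -0.   ] tooly [0.955 0.295 0.002] toolz [ 0.002  0.    -1.   ] F [-1.5 -0.7 13.1] T [ 0.01  0.3  -0.35] w 0.15 j [ 0.29  0.47 -0.6   1.89  0.34  0.89 -0.18]
```

```bash
python3 -m inch '[{"hand":0,"offset":[0,0,0],"rotation":[0,0,-0.35]},{"hand":0,"offset":[0,0,0],"rotation":[0,0,-0.35]},{"hand":0,"offset":[0,0,0],"rotation":[0,0,-0.35]},{"hand":0,"offset":[0,0,0],"rotation":[0,0,-0.35]},{"hand":0,"offset":[0,0,0],"rotation":[0,0,-0.35]}]'; python3 -c "from h import *; st()"
```

```text
time_s: 7.17
position: [0.5826, 0.0416, 0.2908]
tcp_rot: [0.518, 0.856, 0.001, 0.001]
wrist_force: [-1.4, -1.5, 13.6]
gripper_width: 0.15
t 7.17 pos [0.5826 0.0416 0.2908] toolx [-0.464  0.886 -0.001] tooly [0.886 0.464 0.002] toolz [ 0.002  0.    -1.   ] F [-1.4 -1.5 13.6] T [-0.01  0.33 -0.46] w 0.15 j [ 0.33  0.48 -0.65  1.88  0.37  0.89 -0.02]
```

```bash
python3 -m inch '[{"hand":0,"offset":[0,0,0],"rotation":[0,0,-0.35]},{"hand":0,"offset":[0,0,0],"rotation":[0,0,-0.35]},{"hand":0,"offset":[0,0,0],"rotation":[0,0,-0.35]},{"hand":0,"offset":[0,0,0],"rotation":[0,0,-0.35]},{"hand":0,"offset":[0,0,0],"rotation":[0,0,-0.35]}]'; python3 -c "from h import *; st()"
```

```text
time_s: 7.58
position: [0.5825, 0.0418, 0.2903]
tcp_rot: [0.437, 0.9, 0.001, 0.001]
wrist_force: [0.8, 1.6, 2.8]
gripper_width: 0.155
t 7.58 pos [0.5825 0.0418 0.2903] toolx [-0.618  0.786 -0.001] tooly [0.786 0.618 0.002] toolz [ 0.002  0.    -1.   ] F [0.8 1.6 2.8] T [ 0.29 -0.3  -0.06] w 0.155 j [ 0.36  0.49 -0.69  1.88  0.39  0.9   0.15]
```

```bash
python3 -m inch '[{"hand":0,"offset":[0,0,0],"rotation":[0,0,-0.35]},{"hand":0,"offset":[0,0,0],"rotation":[0,0,-0.35]},{"hand":0,"offset":[0,0,0],"rotation":[0,0,-0.35]},{"hand":0,"offset":[0,0,0],"rotation":[0,0,-0.35]},{"hand":0,"offset":[0,0,0],"rotation":[0,0,-0.35]}]'; python3 -c "from h import *; st()"
```

```text
time_s: 8.0
position: [0.5823, 0.0416, 0.2899]
tcp_rot: [0.353, 0.936, 0.0, 0.0]
wrist_force: [-0.5, -0.3, 2.5]
gripper_width: 0.15
t 8.0 pos [0.5823 0.0416 0.2899] toolx [-0.751  0.66  -0.   ] tooly [0.66  0.751 0.001] toolz [ 0.001  0.    -1.   ] F [-0.5 -0.3  2.5] T [ 0.07 -0.15 -0.03] w 0.15 j [ 0.39  0.51 -0.73  1.88  0.42  0.91  0.31]
```

The force has fallen from 14 N to 2.5 N and the tool sank by about 1 mm, so the head may have reached the pockets. I'll push down without turning.

```bash
python3 -m inch '[{"hand":0,"offset":[0,0,0.04],"rotation":[0,0,0]},{"hand":0,"offset":[0,0,0.04],"rotation":[0,0,0]},{"hand":0,"offset":[0,0,0],"rotation":[0,0,0]}]'; python3 -c "
from h import *
st()
cv2.imwrite('pics/w4.png',robot.read_camera('wrist')[:,:,::-1])"
```

```text
time_s: 8.25
position: [0.5822, 0.0416, 0.2876]
tcp_rot: [0.354, 0.935, 0.0, 0.0]
wrist_force: [1.0, 1.7, 0.0]
gripper_width: 0.151
t 8.25 pos [0.5822 0.0416 0.2876] toolx [-0.749  0.662 -0.   ] tooly [0.662 0.749 0.   ] toolz [ 0.  0. -1.] F [1.  1.7 0. ] T [ 0.12 -0.36  0.04] w 0.151 j [ 0.38  0.51 -0.73  1.88  0.42  0.91  0.3 ]
```

View pics/w4.png

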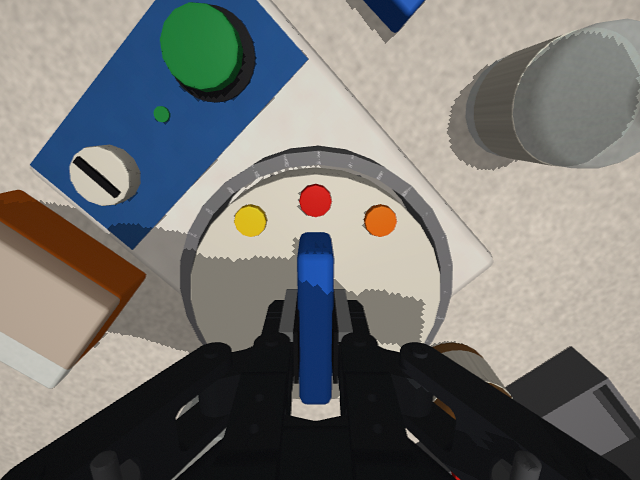

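The caps stay put in the gripper view (red at 315,200), so the head moved down with the gripper and is sinking. I'll press on.

```bash
python3 -m inch '[{"hand":0,"offset":[0,0,0.05],"rotation":[0,0,0]},{"hand":0,"offset":[0,0,0.05],"rotation":[0,0,0]},{"hand":0,"offset":[0,0,0.05],"rotation":[0,0,0]},{"hand":0,"offset":[0,0,0],"rotation":[0,0,0]}]'; python3 -c "
from h import *
st()"
```

```text
time_s: 8.63
position: [0.5821, 0.0416, 0.2837]
tcp_rot: [0.353, 0.935, 0.0, -0.0]
wrist_force: [1.0, 0.0, -0.8]
gripper_width: 0.152
t 8.63 pos [0.5821 0.0416 0.2837] toolx [-0.75   0.661  0.   ] tooly [ 0.661  0.75  -0.   ] toolz [-0.  0. -1.] F [ 1.   0.  -0.8] T [ 0.11 -0.36 -0.03] w 0.152 j [ 0.38  0.51 -0.72  1.89  0.43  0.9   0.3 ]
```

```bash
python3 -m inch '[{"hand":0,"offset":[0,0,0.05],"rotation":[0,0,0]},{"hand":0,"offset":[0,0,0.05],"rotation":[0,0,0]},{"hand":0,"offset":[0,0,0.04],"rotation":[0,0,0]},{"hand":0,"offset":[0,0,0],"rotation":[0,0,0]}]'; python3 -c "
from h import *
st()"
```

```text
time_s: 8.97
position: [0.582, 0.0416, 0.2802]
tcp_rot: [0.353, 0.935, -0.0, -0.0]
wrist_force: [0.9, -0.7, -1.5]
gripper_width: 0.15
t 8.97 pos [0.582  0.0416 0.2802] toolx [-0.75   0.661  0.   ] tooly [ 0.661  0.75  -0.   ] toolz [-0.  0. -1.] F [ 0.9 -0.7 -1.5] T [ 0.08 -0.34  0.04] w 0.15 j [ 0.38  0.52 -0.72  1.89  0.43  0.9   0.3 ]
```

```bash
python3 -m inch '[{"hand":0,"offset":[0,0,0.04],"rotation":[0,0,0]},{"hand":0,"offset":[0,0,0.04],"rotation":[0,0,0]},{"hand":0,"offset":[0,0,0],"rotation":[0,0,0]}]'; python3 -c "
from h import *
st()
cv2.imwrite('pics/w5.png',robot.read_camera('wrist')[:,:,::-1])"
```

```text
time_s: 9.22
position: [0.582, 0.0416, 0.2792]
tcp_rot: [0.354, 0.935, -0.0, 0.0]
wrist_force: [-6.5, -2.2, 18.4]
gripper_width: 0.147
t 9.22 pos [0.582  0.0416 0.2792] toolx [-0.75   0.661 -0.   ] tooly [ 0.661  0.75  -0.001] toolz [-0.    -0.001 -1.   ] F [-6.5 -2.2 18.4] T [-0.32  1.28 -0.01] w 0.147 j [ 0.38  0.52 -0.72  1.89  0.43  0.9   0.3 ]
```

View pics/w5.png

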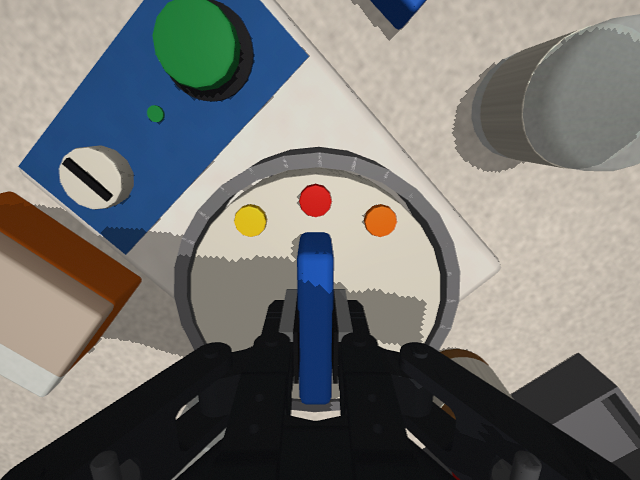

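The tool met a firm stop at 0.2792 (18 N), 11.6 mm below the starting height, so the head is home. I'll relieve the push, release and rise.

```bash
python3 -m inch '[{"hand":0,"offset":[0,0,-0.04],"rotation":[0,0,0]},{"hand":0,"offset":[0,0,0],"rotation":[0,0,0]},{"hand":0.6,"offset":[0,0,0],"rotation":[0,0,0]},{"hand":0.6,"offset":[0,0,0],"rotation":[0,0,0]},{"hand":0.6,"offset":[0,0,0],"rotation":[0,0,0]}]'; python3 -m inch '[{"hand":0.6,"offset":[0,0,-0.5],"rotation":[0,0,0]},{"hand":0.6,"offset":[0,0,-1],"rotation":[0,0,0]},{"hand":0.6,"offset":[0,0,-1],"rotation":[0,0,0]},{"hand":0.6,"offset":[0,0,0],"rotation":[0,0,0]}]'; python3 -c "
from h import *
s,m=st()
print(toolmove(np.array([.4635,.077,.3])-s['position'],m))
cv2.imwrite('pics/w6.png',robot.read_camera('wrist')[:,:,::-1])
a=robot.read_camera('scene')[145:275,280:420,::-1]
cv2.imwrite('pics/s6.png',cv2.resize(a,(640,594),interpolation=cv2.INTER_CUBIC))"
```

```text
time_s: 9.68
position: [0.582, 0.0416, 0.2793]
tcp_rot: [0.353, 0.935, 0.0, -0.0]
wrist_force: [0.6, 0.6, -0.7]
gripper_width: 0.57
time_s: 10.02
position: [0.5832, 0.0424, 0.3472]
tcp_rot: [0.353, 0.936, 0.001, 0.003]
wrist_force: [1.5, -0.1, 0.9]
gripper_width: 0.602
t 10.02 pos [0.5832 0.0424 0.3472] toolx [-0.75   0.661 -0.004] tooly [0.661 0.75  0.004] toolz [ 0.006  0.001 -1.   ] F [ 1.5 -0.1  0.9] T [ 0.02 -0.04  0.01] w 0.602 j [ 0.42  0.44 -0.76  1.83  0.36  1.    0.36]
[ 4.51318218 -2.13409786  1.85929075]
```

View pics/w6.png

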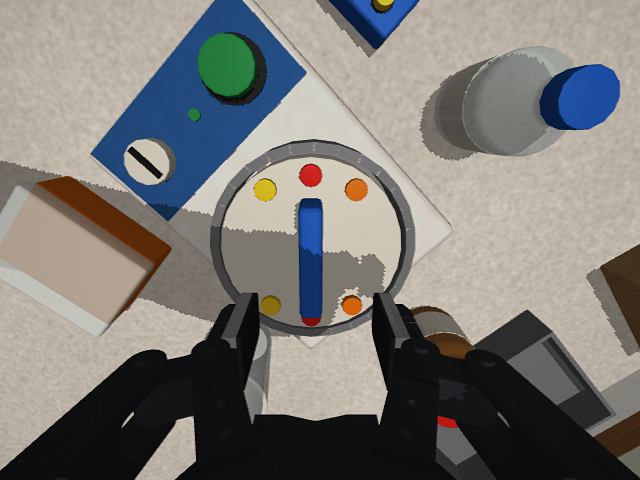

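View pics/s6.png

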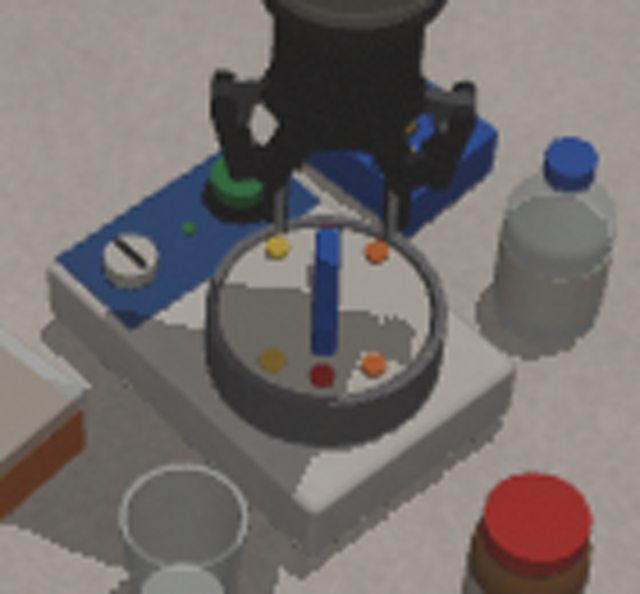

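The scene view now shows the head's white top level with the collar's rim and the fin free. Next is moving over the key with the fingers shut.

```bash
python3 -m inch '[{"hand":0,"offset":[0.9,-0.43,0],"rotation":[0,0,0]},{"hand":0,"offset":[0.9,-0.43,0],"rotation":[0,0,0]},{"hand":0,"offset":[0.9,-0.43,0],"rotation":[0,0,0]},{"hand":0,"offset":[0.9,-0.43,0],"rotation":[0,0,0]},{"hand":0,"offset":[0.9,-0.43,0],"rotation":[0,0,0]}]'; python3 -m inch '[{"hand":0,"offset":[0,0,0.4],"rotation":[0,0,-1]},{"hand":0,"offset":[0,0,0.4],"rotation":[0,0,-1]},{"hand":0,"offset":[0,0,0.4],"rotation":[0,0,-1]},{"hand":0,"offset":[0,0,0],"rotation":[0,0,-1]},{"hand":0,"offset":[0,0,0],"rotation":[0,0,0]}]'
python3 - <<'E'
from h import *
s,m=st()
print(toolmove(np.array([.4635,.077,.3])-s['position'],m))
i=robot.camera_info("wrist")
cv2.imwrite('pics/w7.png',robot.read_camera('wrist')[:,:,::-1])
Tc=np.eye(4);Tc[:3,:3]=m;Tc[:3,3]=s['position'];Tc=Tc@i['tool_from_camera'];C=np.linalg.inv(Tc)
for p in [(.4635,.077,.082)]:
    q=i['camera_matrix']@(C@[*p,1])[:3];print(np.round(q[:2]/q[2],1))
E
```

```text
time_s: 10.53
position: [0.4607, 0.0758, 0.3414]
tcp_rot: [0.353, 0.935, -0.0, -0.001]
wrist_force: [-0.5, 0.4, 0.8]
gripper_width: -0.004
time_s: 10.95
position: [0.4617, 0.0756, 0.3112]
tcp_rot: [0.148, 0.989, 0.0, -0.001]
wrist_force: [0.6, -0.4, -0.6]
gripper_width: 0.0
t 10.95 pos [0.4617 0.0756 0.3112] toolx [-0.956  0.294  0.002] tooly [ 0.294  0.956 -0.   ] toolz [-0.002  0.    -1.   ] F [ 0.6 -0.4 -0.6] T [ 0.01 -0.01 -0.05] w 0.0 j [ 0.49  0.33 -0.91  2.11  0.34  0.86  0.65]
[-0.05219696  0.07639718  0.44701357]
[318.2 263.4]
```

View pics/w7.png

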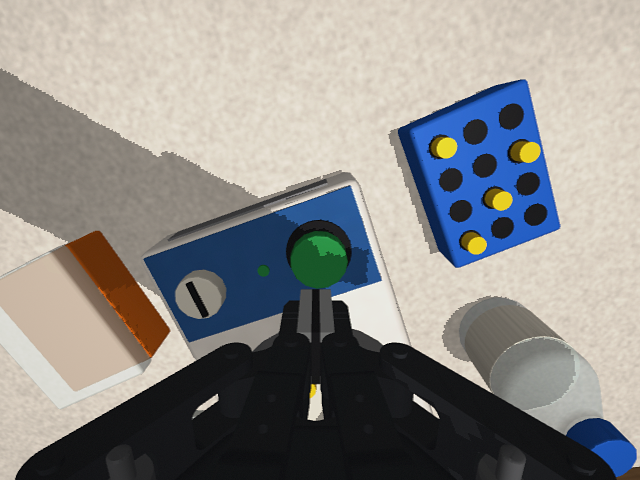

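The key cap is at about (319,261), against (318,263) predicted, so the fingers are on line. I'll descend to just above it.

```bash
python3 -m inch '[{"hand":0,"offset":[0,0.07,0.8],"rotation":[0,0,0]},{"hand":0,"offset":[0,0,0.7],"rotation":[0,0,0]},{"hand":0,"offset":[0,0,0.5],"rotation":[0,0,0]},{"hand":0,"offset":[0,0,0],"rotation":[0,0,0]},{"hand":0,"offset":[0,0,0],"rotation":[0,0,0]}]';  python3 -c "
from h import *
st()"
```

```text
time_s: 11.42
position: [0.4626, 0.0775, 0.262]
tcp_rot: [0.152, 0.988, 0.0, -0.001]
wrist_force: [0.6, 0.7, -0.1]
gripper_width: 0.004
t 11.42 pos [0.4626 0.0775 0.262 ] toolx [-0.954  0.301  0.001] tooly [ 0.301  0.954 -0.   ] toolz [-0.001  0.    -1.   ] F [ 0.6  0.7 -0.1] T [ 0.05 -0.02  0.03] w 0.004 j [ 0.42  0.41 -0.85  2.14  0.44  0.77  0.55]
```

```bash
python3 -m inch '[{"hand":0,"offset":[0,0,0.16],"rotation":[0,0,0]},{"hand":0,"offset":[0,0,0.16],"rotation":[0,0,0]},{"hand":0,"offset":[0,0,0],"rotation":[0,0,0]},{"hand":0,"offset":[0,0,0],"rotation":[0,0,0]}]';  python3 -c "
from h import *
st()"
```

```text
time_s: 11.75
position: [0.4629, 0.0774, 0.2543]
tcp_rot: [0.151, 0.988, 0.0, 0.0]
wrist_force: [0.9, -0.9, 1.5]
gripper_width: -0.002
t 11.75 pos [0.4629 0.0774 0.2543] toolx [-0.954  0.299 -0.001] tooly [0.299 0.954 0.   ] toolz [ 0.001  0.    -1.   ] F [ 0.9 -0.9  1.5] T [-0.13 -0.24  0.01] w -0.002 j [ 0.41  0.42 -0.84  2.15  0.46  0.76  0.54]
```

Contact (1.5 N) at about 0.2543. I'll go down in small steps until the first stage stops.

```bash
python3 -m inch '[{"hand":0,"offset":[0,0,0.06],"rotation":[0,0,0]},{"hand":0,"offset":[0,0,0.06],"rotation":[0,0,0]},{"hand":0,"offset":[0,0,0.04],"rotation":[0,0,0]},{"hand":0,"offset":[0,0,0],"rotation":[0,0,0]}]';  python3 -c "
from h import *
st()"
```

```text
time_s: 12.08
position: [0.4629, 0.0774, 0.2502]
tcp_rot: [0.151, 0.988, 0.0, 0.0]
wrist_force: [0.2, -1.5, 9.7]
gripper_width: -0.0
t 12.08 pos [0.4629 0.0774 0.2502] toolx [-0.954  0.299 -0.001] tooly [0.299 0.954 0.   ] toolz [ 0.001  0.    -1.   ] F [ 0.2 -1.5  9.7] T [-0.34 -0.05  0.02] w -0.0 j [ 0.4   0.43 -0.83  2.15  0.47  0.75  0.53]
```

At 9.7 N and z 0.2502 the first stage is down. I'll ease back slightly and hold for about a second.

```bash
python3 -m inch '[{"hand":0,"offset":[0,0,-0.012],"rotation":[0,0,0]},{"hand":0,"offset":[0,0,0],"rotation":[0,0,0]},{"hand":0,"offset":[0,0,0],"rotation":[0,0,0]},{"hand":0,"offset":[0,0,0],"rotation":[0,0,0]},{"hand":0,"offset":[0,0,0],"rotation":[0,0,0]}]';  python3 -c "
from h import *
st()"; python3 -m inch '[{"hand":0,"offset":[0,0,0],"rotation":[0,0,0]},{"hand":0,"offset":[0,0,0],"rotation":[0,0,0]},{"hand":0,"offset":[0,0,0],"rotation":[0,0,0]},{"hand":0,"offset":[0,0,0],"rotation":[0,0,0]},{"hand":0,"offset":[0,0,0],"rotation":[0,0,0]}]';  python3 -c "
from h import *
st()"
```

```text
time_s: 12.5
position: [0.4629, 0.0773, 0.2505]
tcp_rot: [0.151, 0.988, 0.0, 0.0]
wrist_force: [1.6, -0.7, 6.0]
gripper_width: 0.002
t 12.5 pos [0.4629 0.0773 0.2505] toolx [-0.954  0.299 -0.001] tooly [0.299 0.954 0.   ] toolz [ 0.001  0.    -1.   ] F [ 1.6 -0.7  6. ] T [-0.24 -0.38 -0.  ] w 0.002 j [ 0.41  0.43 -0.83  2.15  0.47  0.75  0.53]
time_s: 12.92
position: [0.4629, 0.0773, 0.2504]
tcp_rot: [0.151, 0.988, 0.0, 0.0]
wrist_force: [1.3, -0.9, 5.9]
gripper_width: -0.003
t 12.92 pos [0.4629 0.0773 0.2504] toolx [-0.954  0.299 -0.001] tooly [0.299 0.954 0.   ] toolz [ 0.001  0.    -1.   ] F [ 1.3 -0.9  5.9] T [-0.28 -0.34  0.02] w -0.003 j [ 0.41  0.43 -0.83  2.15  0.47  0.75  0.53]
```

It held at 6 N, which is between the click (3.3 N) and the second stage (10 N). Now the full press.

```bash
python3 -m inch '[{"hand":0,"offset":[0,0,0.08],"rotation":[0,0,0]},{"hand":0,"offset":[0,0,0.08],"rotation":[0,0,0]},{"hand":0,"offset":[0,0,0.06],"rotation":[0,0,0]},{"hand":0,"offset":[0,0,0],"rotation":[0,0,0]},{"hand":0,"offset":[0,0,0],"rotation":[0,0,0]}]';  python3 -c "
from h import *
st()"
```

```text
time_s: 13.33
position: [0.4631, 0.0776, 0.2459]
tcp_rot: [0.151, 0.988, -0.0, 0.001]
wrist_force: [-6.2, -4.0, 35.7]
gripper_width: 0.002
t 13.33 pos [0.4631 0.0776 0.2459] toolx [-0.954  0.299 -0.001] tooly [ 0.299  0.954 -0.   ] toolz [ 0.001 -0.001 -1.   ] F [-6.2 -4.  35.7] T [-0.85  1.6   0.03] w 0.002 j [ 0.4   0.43 -0.83  2.15  0.48  0.74  0.52]
```

Bottomed out: 35.7 N, 4.5 mm below the hold. Now I'll release and rise straight up.

```bash
python3 -m inch '[{"hand":0,"offset":[0,0,-0.4],"rotation":[0,0,0]},{"hand":0,"offset":[0,0,-0.6],"rotation":[0,0,0]},{"hand":0,"offset":[0,0,-1],"rotation":[0,0,0]},{"hand":0,"offset":[0,0,-1],"rotation":[0,0,0]},{"hand":0,"offset":[0,0,-1],"rotation":[0,0,0]}]'; python3 -m inch '[{"hand":0,"offset":[0.6,0,-1],"rotation":[0,0,0]},{"hand":0,"offset":[0,0,0],"rotation":[0,0,0]},{"hand":0,"offset":[0,0,0],"rotation":[0,0,0]},{"hand":0,"offset":[0,0,0],"rotation":[0,0,0]}]'; python3 -c "
from h import *
st()
cv2.imwrite('pics/w8.png',robot.read_camera('wrist')[:,:,::-1])
a=robot.read_camera('scene')[125:305,220:440,::-1]
cv2.imwrite('pics/s8.png',cv2.resize(a,(733,600),interpolation=cv2.INTER_CUBIC))"
```

```text
time_s: 13.75
position: [0.4622, 0.0775, 0.3455]
tcp_rot: [0.151, 0.989, 0.0, -0.001]
wrist_force: [0.2, -0.2, 0.2]
gripper_width: -0.0
time_s: 14.08
position: [0.4482, 0.0815, 0.3694]
tcp_rot: [0.151, 0.988, -0.0, -0.0]
wrist_force: [0.0, -0.2, -0.6]
gripper_width: -0.001
t 14.08 pos [0.4482 0.0815 0.3694] toolx [-0.954  0.299  0.   ] tooly [ 0.299  0.954 -0.001] toolz [-0.    -0.001 -1.   ] F [ 0.  -0.2 -0.6] T [ 0.01  0.01 -0.05] w -0.001 j [ 0.57  0.22 -0.97  2.07  0.22  0.96  0.74]
```

View pics/s8.png

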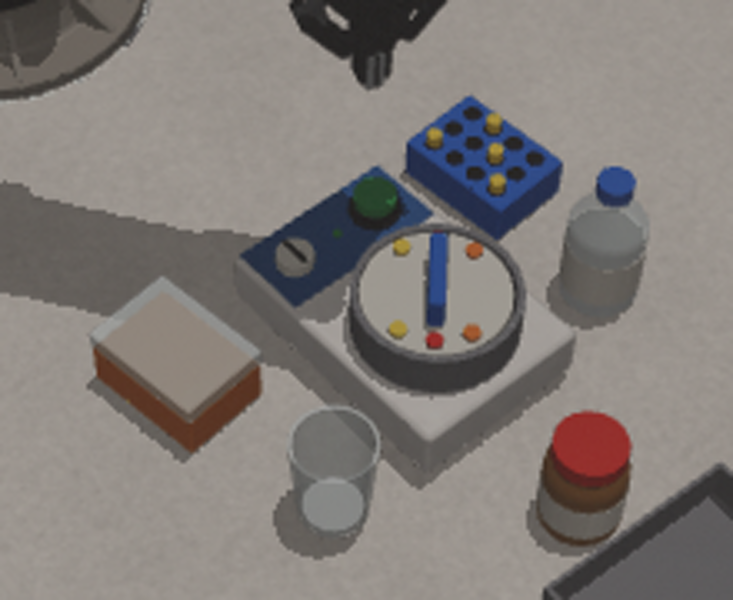

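View pics/w8.png

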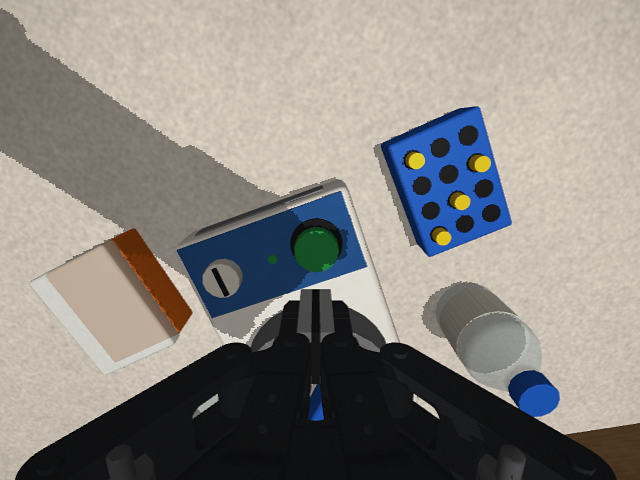

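The scene view shows the head level with the rim, the key sprung back, the bystanders in place and the arm clear. Handing in.

```bash
python3 -c "
from rig import robot
print(robot.finish_job())"
```

```text
the job is handed in; nothing more can be done
None
```

I finished the job and handed it in after about 14 s on the robot's clock. No verdict was reported.

- **Head:** I gripped the blue fin, pressed down with about 15 N and turned the head anticlockwise roughly 95°. The force then fell to about 2.5 N and the head sank about 11.6 mm to a firm stop. The last scene picture shows its white top level with the collar's rim.
- **Key half-press:** I held it at about 6 N for 0.8 s. It had already touched 9.7 N as the first stage bottomed, just under the 10 N where the second stage starts.
- **Key full press:** I pressed until it bottomed, 4.5 mm further down. The force reached 35.7 N there, more than the 14 N needed but within the limits. I then let it go and rose clear.

In the last pictures the key had sprung back, the bottle, jar, beaker, rack and tip box stood where they were, and the arm was clear with about zero wrist force. The pen pot lay outside those last pictures, but the arm did not work near it. None of my checks failed. I judged the head height and key stages from the pictures, tool height and force, since the simulator does not report them directly.

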